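# Take the emission filter out of the photomultiplier unit and hold it to the light

### The arm

A 7-joint arm with a two-finger parallel gripper is mounted at the origin on a cart in front of the work surface, level with it; the furniture and walls round the work are solid. World frame = base frame: x ahead of the robot, y to its left, z up, the work surface at z = 0. Lengths are in m, angles in rad, forces in N, time in s.
With the tool pointing down it reaches from about 0.35 to 0.9 m from the base axis. Payload 8.1 kg.
Tool frame: the origin (TCP) lies at the very end of the fingers, on their centre line; the grasp point (between the pads) lies 19 mm behind it; z points along the fingers, y is the line along which they close (so a half turn about z gives the same grasp; the last joint's range is limited). The gripper opens to 92 mm and grips with 3 to 60 N. Pads are 19 mm wide; open, the fingers measure 130 mm over their backs; the gripper's body (75 mm by 190 mm) begins 47 mm behind the grasp point.
Start: joints at [-1.291, 0.434, 0.025, 1.573, -0.012, 1.134, -0.075], TCP at [0.233, 0.58, 0.196] pointing down, gripper open.
Joint ranges: [-2.62, 2.62], [-0.44, 2.09], [-1.27, 1.32], [0.08, 2.57], [-1.32, 4.46], [0.12, 2], [-2.74, 2.74]. Speed limits (rad/s): [2.22, 2.22, 3.01, 3.01, 3.14, 3.14, 3.14].

### API

Orientations are given as a unit quaternion [w, x, y, z].
In Python, from cell import env, fingers, optics, job, boxes_of, pinpoint, sensors gives the robot as it stands. Calls block until the motion is done:
- env.goto(position, orientation): joint-space move of the TCP to a pose.
- env.movel(position, ori=None, speed=0.15, max_force=None): straight line of the TCP; ori=None keeps the orientation; speed is the mean speed in m/s. With max_force (N) it stops when the force on the tool has changed by that much, and returns True; else False.
- env.movej(angles): joint-space move.
- fingers.open_jaws() and fingers.close(f_grip=None): open the fingers fully, or close them until they stop; f_grip is the grip in N (None keeps the last).
- env.dwell(seconds).
- env.solve_ik(position, orientation): joint angles nearest the present ones, or None.
- optics.capture(name): name is "scene" or "top" or "wrist"; returns a dict with "image" (480x640x3 uint8, red, green, blue), "fx", "fy", "cx", "cy" (pixels), "R" (3x3) and "t" (3): a world point X has camera coordinates R X + t. Camera axes: x right, y down, z forward; pixel columns grow to the right and rows downward; lengths in m; the calibration is good to about 2 mm. The wrist camera is an equidistant fisheye: a pixel r from the principal point sees the ray r / f radians off the axis. A picture is of the moment at which its call begins. There is no depth.
A pose or a line that the arm cannot do raises env.Unreachable and nothing moves.
- job.finish_job(): hands the job in; it is judged then, once.
Trained networks look in a picture, given as the dict that the camera call returned (one of the last four; its "shot" number tells which), for a name from the list of things; names that differ only in an ending like _2 or _b are one class to them, and where a whole thing is asked for, a point or a joint stands for the part that bears it (a point fixed in the world has none). Each returns a list of dicts, best first, with "conf" (0 to 1); they miss things now and then, are a little off and sometimes report something else, mostly with a low value. They report only what shows in the picture. A call takes as long as a camera call. They do not tell look-alikes from the thing itself.
- boxes_of(picture, label): "point" ([column, row] in pixels, amid what is visible of it).
- pinpoint(picture, label): "point" ([column, row] in pixels: a listed point, or the origin of a listed thing).
Readings, each from a call of its own:
- sensors.current_time_s(): time.
- sensors.current_joint_pos(): joint angles.
- sensors.current_qd(): joint speeds.
- sensors.current_effort(): joint torques, N m.
- sensors.current_position(): TCP position.
- sensors.current_tcp_rot(): TCP orientation.
- sensors.current_force(): force on the tool from outside, world axes, zero at the start.
- sensors.current_torque(): the same for the moment, N m.
- sensors.current_finger_gap(): finger opening in m.
- sensors.current_grip_force(): force on a finger pad.
Only numpy, scipy, OpenCV 4.12 (cv2) and the standard library are available. Lean on these libraries where they do the work, as an engineer would, in place of code of your own. Each camera call takes 0.05 s, during which the arm holds its last target. There are 200 camera calls.

### The job

The emission filter of this light detector has to be checked for burns. Push the detector's dark slide (red handle) fully home first, so that no room light reaches the photomultiplier, and only then lift the light-tight hood and swing it back until it stands upright or a little past that, where it stays. Draw the filter straight out by its grip tab and finish while holding it up, still and upright, before the middle of the lit panel, about 6 cm off the lit face with the glass square to it; leave the slide home and the hood open, do not touch the panel, and do not push the things standing around out of place.

Things in the scene. Friction and masses are not known exactly. Their poses are not given: they have to be found in the camera images.
- detector: Black detector unit, fixed. Origin on the table under the filter; x to its rear (hinge side), y from the light inlet (-y) to the photomultiplier tube (+y), z up; x -50..60, y -65..173 mm. Filter section y -45..45 with a flat deck at z = 102 mm (slot in it, hood over it); dark-slide block y 45..63, same height; tube top 105. Lens and iris posts, 97 mm high, at y = -115 and -180.
- dark_slide (a joint): How far the dark slide is drawn out towards the unit's -x, m: 0 = fully home (closed), 0.045 = fully out (open). Slides along the unit's x with about 1.5 N of friction and stays where it is left; hard stop at 0.
- slide_handle (a point): Centre of the dark slide's red upright handle, 14 mm (x) by 18 mm (y) by 42 mm (z), outside the front of the unit; axes as the unit's. Home, its rear face stands 26 mm before the block. Push its front face (7 mm before this point) towards +x.
- hood (a joint): Hood angle, rad: 0 = shut, pi/2 = upright, 1.92 = stop. A stiff friction hinge: the hood stays at any angle; it takes 1 to 2 N at the handle.
- hood_hinge (a point): Middle of the hood's hinge line, along the unit's y, on the rear edge of the deck; axes as the unit's.
- hood_handle (a point): Centre of the aluminium fin on the hood's top near its front edge, 22 (x) x 12 (y) x 28 mm high: pinch it across y (along the hinge line). Axes turn with the hood. Shut, it lies 87 mm before and 52 mm above the hinge, 14 mm above the hood's flat top, 16 mm behind the hood's front edge. The hood is a hollow box 103 (x) x 86 (y) x 38 mm, open below.
- filter_tab (a point): Centre of the filter's aluminium grip tab, 26 (x) x 12 (y) x 30 mm (z): pinch across y. Hidden under the shut hood. The tab stands on a flange 46 x 14 mm whose top is 15 mm below this point and which rests on the deck. Below it a black plate 36 (x) x 5 (y) mm, 46 mm long, sits in a slot with 1.2 mm play: lift 46 mm straight up to clear the deck. 35 to 70 g.
- filter_glass (a point): Centre of the filter's orange glass disc (25 mm across), 39 mm straight below filter_tab; axes as the filter's: y is square to the glass, z up along the plate.
- panel_centre (a point): Centre of the white lit face (110 x 110 mm) of the fixed inspection light panel, 85 mm above the table; -x points out of the lit face, y along it, z up. The panel is 130 mm wide, 130 mm high (top at z = 150 mm, a small button to 156 mm) and 14 mm thick; its foot, 8 mm high, reaches 15 mm before the lit face.
- objective_can: Bystander: screw-top can with a white cap, 36 mm across, 61 mm high. Origin at its underside.
- spare_tube: Bystander: short black lens tube, 30 mm across, 26 mm high. Origin at its underside.
- power_sensor: Bystander: flat black power sensor head, 73 x 42 x 16 mm, lying right of the panel's front. Origin at its underside.
There are look-alikes about, which are no part of the job. Leave any green look-alike of the part that bears panel_centre alone.

How it is judged:
On the way, in this order (a step that is already met when the one before it is completed fails the run):
1. the dark slide is fully home with the hood still shut (value of joint dark_slide below 0.004 m and value of joint hood below 0.12 rad), for 0.2 s.
2. the hood is swung back upright or beyond (value of joint hood above 1.45 rad and value of joint dark_slide below 0.006 m), for 0.2 s.
3. the filter is drawn out clear of its slot, in the fingers (z of filter_glass in the frame of detector above 0.13 m and contact force between emission_filter and the fingers above 0.5 N), for 0.1 s.
At the end, for the whole second after the job is handed in: Filter held in the fingers at rest, glass centre 25 to 110 mm before the lit face and within 30 mm of its centre sideways and in height, square to the panel and upright within 0.3 rad; dark slide under 6 mm out, hood over 1.45 rad (all of step 2 and x of filter_glass in the frame of panel_centre between -0.11 and -0.025 m and y of filter_glass in the frame of panel_centre between -0.03 and 0.03 m and z of filter_glass in the frame of panel_centre between -0.03 and 0.03 m and angle between the y axis of filter_glass and the x axis of panel_centre, either way round below 0.3 rad and angle between filter_glass's own z axis and vertical below 0.3 rad and contact force between emission_filter and the fingers above 0.5 N and linear speed of emission_filter below 0.03 m/s); the arm keeps its last pose, push and grip.
It fails at once if the hood is opened while the dark slide is not home (value of joint hood above 0.15 rad and value of joint dark_slide above 0.008 m).
It fails at once if the light panel is touched (contact force between light_panel and anything else above 0.5 N).
It fails at once if the can is moved (distance of objective_can from where it was at the start of the episode above 0.02 m).
It fails at once if the lens tube is moved (distance of spare_tube from where it was at the start of the episode above 0.02 m).
It fails at once if the power sensor is moved (distance of power_sensor from where it was at the start of the episode above 0.02 m).
It also fails if it takes over 58 s, if anything falls off the work surface, if the arm or the gripper's body presses on something with over 40 N, if the wrist force passes 120 N, or if a joint passes its speed limit or range.

## Working session

There is one attempt and no reset: what is moved stays moved. The work goes in short steps, each a Python script; the robot and the scene stay as the last script left them, time stands still between calls to the robot, and variables do not carry over. Pictures are saved under pics/ and viewed, at most 13 in all, crops included, and the job is handed in when it is done.

```bash
ls; mkdir -p pics; cat > h.py <<'E'
import numpy as np, cv2
from cell import env, fingers, optics, job, boxes_of, pinpoint, sensors
def proj(c,X):
    p=np.array(c["R"])@np.asarray(X,float)+np.array(c["t"]); return [c["fx"]*p[0]/p[2]+c["cx"],c["fy"]*p[1]/p[2]+c["cy"]]
def ray(c,px):
    R=np.array(c["R"]);t=np.array(c["t"])
    d=R.T@np.array([(px[0]-c["cx"])/c["fx"],(px[1]-c["cy"])/c["fy"],1]); return -R.T@t,d/np.linalg.norm(d)
def onz(c,px,z):
    o,d=ray(c,px); return o+d*(z-o[2])/d[2]
def tri(rs):
    A=sum(np.eye(3)-np.outer(d,d) for o,d in rs); b=sum((np.eye(3)-np.outer(d,d))@o for o,d in rs)
    X=np.linalg.solve(A,b); return X,max(np.linalg.norm((np.eye(3)-np.outer(d,d))@(X-o)) for o,d in rs)
def save(n,im): cv2.imwrite("pics/"+n,cv2.cvtColor(im,cv2.COLOR_RGB2BGR))
E
python3 - <<'E'
from h import *
np.set_printoptions(precision=3,suppress=True)
C={}
for n in("scene","top"):
    c=C[n]=optics.capture(n); save(n+"0.png",c["image"]); print(n,"cam at",-np.array(c["R"]).T@np.array(c["t"]))
    for l in["detector","slide_handle","hood_hinge","hood_handle","filter_tab","panel_centre","objective_can","spare_tube","power_sensor"]:
        print(n,l,[(np.round(d["point"]).astype(int).tolist(),round(d["conf"],2)) for d in pinpoint(c,l)[:4]])
print(sensors.current_time_s())
E
```

```text
pics
scene cam at [ 0.076 -0.989  0.987]
scene detector [([284, 211], 0.78)]
scene slide_handle [([238, 194], 0.85)]
scene hood_hinge [([297, 175], 0.55)]
scene hood_handle [([272, 173], 0.87)]
scene filter_tab []
scene panel_centre [([366, 268], 0.81), ([427, 397], 0.67), ([235, 194], 0.28)]
scene objective_can [([264, 252], 0.73)]
scene spare_tube [([292, 301], 0.52)]
scene power_sensor [([339, 325], 0.48)]
top cam at [ 0.267 -0.141  1.702]
top detector [([246, 221], 0.97)]
top slide_handle [([230, 261], 0.55)]
top hood_hinge [([241, 203], 0.58)]
top hood_handle [([240, 227], 0.91)]
top filter_tab []
top panel_centre [([466, 232], 0.97), ([359, 206], 0.79)]
top objective_can [([283, 260], 0.44)]
top spare_tube [([342, 263], 0.65)]
top power_sensor [([376, 244], 0.75)]
1.0
```

View pics/scene0.png

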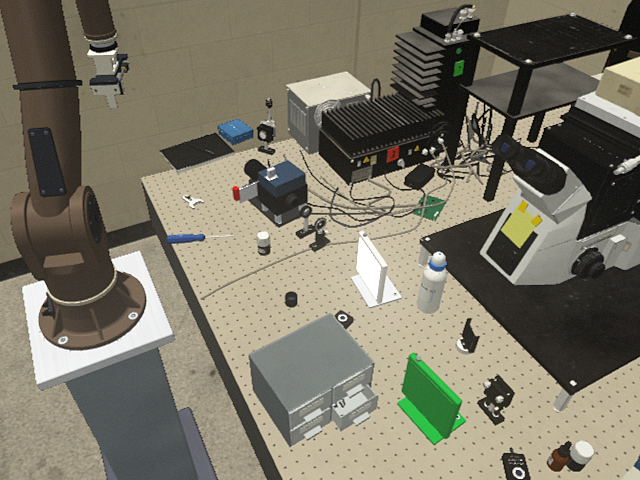

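View pics/top0.png

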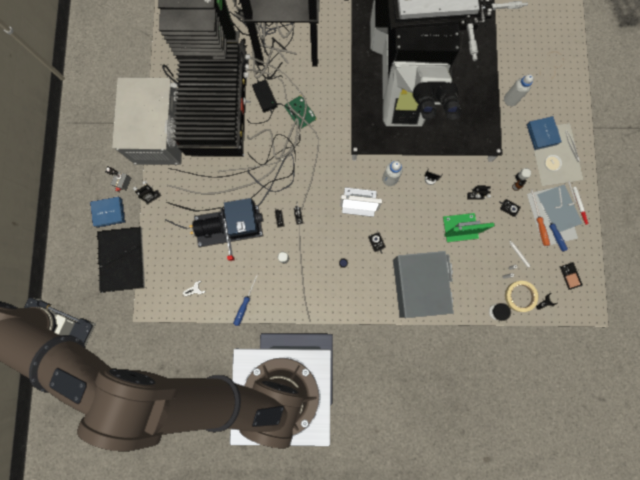

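```bash
python3 - <<'E'
from h import *
np.set_printoptions(precision=3,suppress=True)
s=optics.capture("scene");t=optics.capture("top")
print(sensors.current_tcp_rot(),s["fx"],t["fx"])
P={}
for l in["detector","slide_handle","hood_hinge","hood_handle","objective_can","spare_tube","power_sensor"]:
    a=pinpoint(s,l);b=pinpoint(t,l)
    if a and b: print(l,*tri([ray(s,a[0]["point"]),ray(t,b[0]["point"])]))
for x in pinpoint(s,"panel_centre"):
  for y in pinpoint(t,"panel_centre"): print("panel",np.round(x["point"]),np.round(y["point"]),*tri([ray(s,x["point"]),ray(t,y["point"])]))
im=np.hstack([cv2.resize(s["image"][130:290,180:420],None,fx=1.66,fy=2.5*1.5),]) if 0 else cv2.resize(s["image"][140:320,190:430],None,fx=3.3,fy=3.3,interpolation=cv2.INTER_CUBIC)
save("crop_s.png",im)
save("crop_t.png",cv2.resize(t["image"][150:310,180:400],None,fx=3.6,fy=3.6,interpolation=cv2.INTER_CUBIC))
E
```

```text
[0.    0.19  0.982 0.   ] 528.3874132362548 506.27250551667663
detector [0.565 0.117 0.013] 0.0005625995823733839
slide_handle [ 0.369 -0.176  0.357] 0.034323263494168206
hood_hinge [0.615 0.125 0.119] 0.0017388285893116338
hood_handle [0.531 0.118 0.166] 0.0006414091543665249
objective_can [ 0.445  0.006 -0.009] 0.00360676036909296
spare_tube [ 0.437 -0.188 -0.009] 0.0006645824422274945
power_sensor [ 0.504 -0.317  0.002] 0.0029730688677612064
panel [428. 396.] [361. 203.] [ 0.799 -0.323 -0.516] 0.04841216011500176
panel [428. 396.] [466. 234.] [ 0.531 -0.6    0.087] 0.0060144109872762915
panel [368. 270.] [361. 203.] [ 0.622 -0.255  0.082] 0.0030307286325937026
panel [368. 270.] [466. 234.] [ 0.458 -0.504  0.385] 0.02067246265826951
```

View pics/crop_s.png

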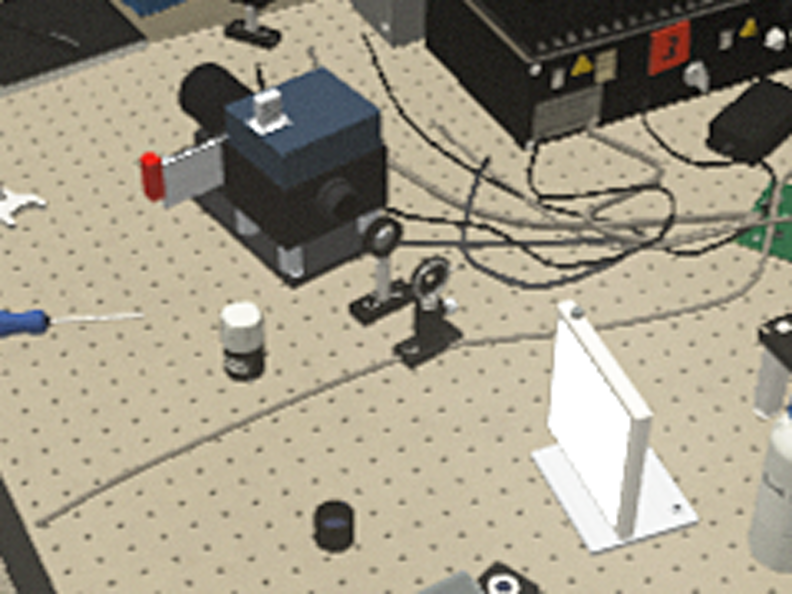

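View pics/crop_t.png

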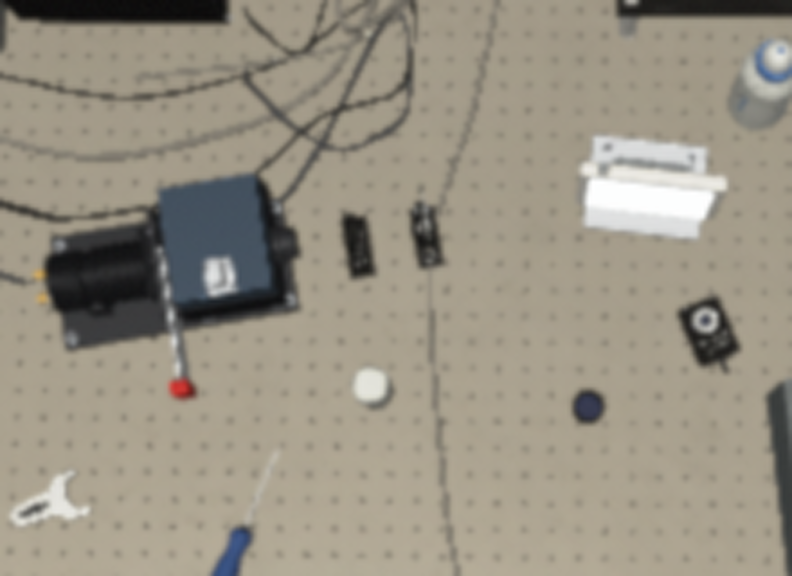

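The hood is blue with an aluminium fin at scene (272,173) and top (240,227). The slide handle is red, at scene (236,193) and top (230,258). There are two panels: the white lit one at scene (366,268), top (361,203), and a green look-alike at scene (427,397), top (466,232). I'm taking the white one; its lit face looks toward the robot. Next I'll refine the yaws and the handle position.

```bash
python3 - <<'E'
from h import *
np.set_printoptions(precision=3,suppress=True)
s=optics.capture("scene");t=optics.capture("top")
def blob(c,m,roi):
    k=np.zeros(m.shape,np.uint8);x0,y0,x1,y1=roi;k[y0:y1,x0:x1]=m[y0:y1,x0:x1]
    n,l,st,ce=cv2.connectedComponentsWithStats(k);i=1+np.argmax(st[1:,4]);return ce[i],(l==i).astype(np.uint8),st[i]
def red(c):
    i=c["image"].astype(int);return ((i[...,0]>120)&(i[...,1]<70)&(i[...,2]<70)).astype(np.uint8)
a,_,sa=blob(s,red(s),(220,175,255,215));b,_,sb=blob(t,red(t),(215,240,245,275))
print("red",a,sa,b,sb,*tri([ray(s,a),ray(t,b)]))
hsv=cv2.cvtColor(t["image"],cv2.COLOR_RGB2HSV)
m=((hsv[...,0]>95)&(hsv[...,0]<125)&(hsv[...,1]>60)).astype(np.uint8)
ce,k,st=blob(t,cv2.morphologyEx(m,cv2.MORPH_CLOSE,np.ones((9,9))),(215,190,265,245))
r=cv2.minAreaRect(cv2.findContours(k,0,2)[0][0]);P=np.array([onz(t,p,.14) for p in cv2.boxPoints(r)]);print("hood",st,P[:,:2],P.mean(0))
for i in range(2):
    d=P[i+1]-P[i];print(np.linalg.norm(d),np.arctan2(d[1],d[0]))
hw=cv2.cvtColor(t["image"],cv2.COLOR_RGB2GRAY)
save("ptop.png",cv2.resize(t["image"][180:225,335:390],None,fx=12,fy=12,interpolation=cv2.INTER_CUBIC))
# lit face in the scene view
g=(s["image"].min(2)>235).astype(np.uint8);ce,k,st=blob(s,g,(340,225,400,310))
q=cv2.approxPolyDP(cv2.convexHull(np.vstack(cv2.findContours(k,0,1)[0])),3,True)[:,0];print("panel face px",st,q.tolist())
for l in["panel_centre","hood_handle","hood_hinge","detector"]:
    A=pinpoint(s,l)[:1];B=[x for x in pinpoint(t,l) if x["point"][0]<420][:1]
    if A and B: print(l,*tri([ray(s,A[0]["point"]),ray(t,B[0]["point"])]))
E
```

```text
red [235.672 192.934] [233 187   7  14  61] [230.    257.333] [228 256   5   4  18] [0.44  0.162 0.094] 0.00037321897760397735
hood [225 199  31  36 797] [[0.606 0.181]
 [0.622 0.094]
 [0.519 0.073]
 [0.503 0.16 ]] [0.563 0.127 0.14 ]
0.08886344921834888 -1.39033380953957
0.1050284777675177 -2.9472104368268446
panel face px [ 352  237   29   70 1103] [[360, 237], [380, 266], [377, 304], [370, 306], [352, 278]]
panel_centre [ 0.608 -0.255  0.101] 0.0013358944780218938
hood_handle [0.531 0.123 0.152] 0.007088832448542344
hood_hinge [0.615 0.134 0.116] 0.005047957612337281
detector [0.569 0.125 0.001] 0.005610503916708618
```

```bash
cat >> h.py <<'E'
from scipy.spatial.transform import Rotation as Ro
def down(th,tilt=0):
    # tool y along yaw-th y axis; tilt>0 turns tool like the hood opening (about the unit's y)
    y=np.array([-np.sin(th),np.cos(th),0]);z=np.array([0,0,-1.]);M=np.column_stack([np.cross(y,z),y,z])
    q=(Ro.from_rotvec(tilt*y)*Ro.from_matrix(M)).as_quat(); return [q[3],q[0],q[1],q[2]]
def wproj(c,X):
    p=np.array(c["R"])@np.asarray(X,float)+np.array(c["t"]);r=np.hypot(p[0],p[1]);a=np.arctan2(r,p[2])
    return [c["cx"]+c["fx"]*a*p[0]/r,c["cy"]+c["fy"]*a*p[1]/r]
def wray(c,px):
    u=np.array([(px[0]-c["cx"])/c["fx"],(px[1]-c["cy"])/c["fy"]]);a=np.linalg.norm(u)
    d=np.array([*(np.sin(a)*u/a),np.cos(a)]);R=np.array(c["R"]);return -R.T@np.array(c["t"]),R.T@d
def wz(c,px,z):
    o,d=wray(c,px);return o+d*(z-o[2])/d[2]
E
python3 - <<'E'
from h import *
np.set_printoptions(precision=3,suppress=True)
th=.13
for nm,p,q in[("slide",[.43,.16,.08],down(th)),("fin",[.531,.12,.145],down(th)),("up",[.66,.13,.17],down(th)),("up.4",[.66,.13,.17],down(th,.4)),("up.7",[.66,.13,.17],down(th,.7)),("pan+",[.56,-.25,.11],down(-.1+np.pi/2)),("pan-",[.56,-.25,.11],down(-.1-np.pi/2))]:
    print(nm,env.solve_ik(p,q))
env.goto([.48,.12,.33],down(th))
w=optics.capture("wrist");save("w1.png",w["image"]);print(w["fx"],-np.array(w["R"]).T@np.array(w["t"]),sensors.current_time_s())
for l in["slide_handle","hood_hinge","hood_handle","detector"]: 
    for d in pinpoint(w,l)[:2]: print(l,d["point"],d["conf"],wz(w,d["point"],{"slide_handle":.075,"hood_hinge":.102,"hood_handle":.154,"detector":0}[l]))
E
```

```text
slide [-0.581  0.314  0.135  2.113 -0.063  0.718  1.295]
fin [-0.466  0.354  0.191  1.849 -0.081  0.946  1.463]
up [-0.375  0.533  0.16   1.486 -0.09   1.129  1.502]
up.4 [-0.3    0.834  0.122  0.999 -0.118  1.712  1.509]
up.7 None
pan+ [-0.349  0.757  1.149  1.762 -0.759  1.144 -2.198]
pan- [-0.354  0.765  1.163  1.762 -0.77   1.152  0.953]
371.64829954431775 [0.402 0.111 0.52 ] 4.4417
slide_handle [358.7, 170.3] 0.97 [0.438 0.164 0.075]
hood_handle [312.5, 261.0] 0.57 [0.531 0.122 0.154]
detector [319.0, 251.7] 0.95 [0.57  0.134 0.   ]
```

View pics/w1.png

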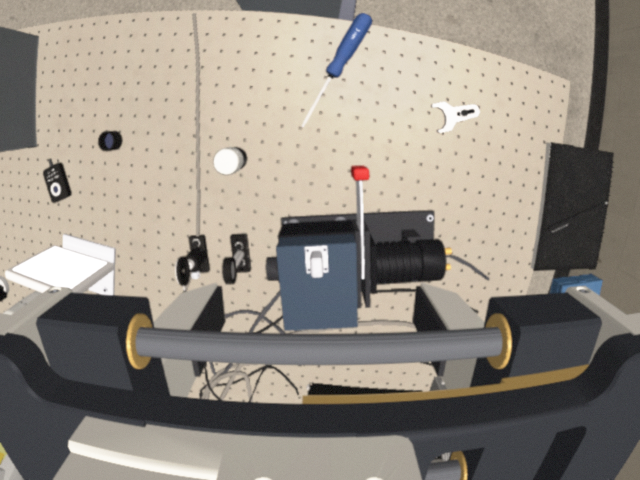

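Wrist view: red handle (360,173), fin (317,262), hood (280–357, 225–328), base plate front corners (281,216) and (432,211). I'll compute the yaw from these edges and then push the slide home.

```bash
python3 - <<'E'
from h import *
np.set_printoptions(precision=4,suppress=True)
w=optics.capture("wrist");im=w["image"]
hsv=cv2.cvtColor(im,cv2.COLOR_RGB2HSV)
m=((hsv[...,0]>95)&(hsv[...,0]<125)&(hsv[...,1]>60)).astype(np.uint8);k=np.zeros_like(m);k[215:335,270:365]=m[215:335,270:365]
k=cv2.morphologyEx(k,cv2.MORPH_CLOSE,np.ones((5,5)));
n,l,st,ce=cv2.connectedComponentsWithStats(k);i=1+np.argmax(st[1:,4]);k=(l==i)
# boundary points to world at z=.14 and fit yaw of edges
ys,xs=np.where(k)
def fit(P,swap):
    P=np.array(P);a=np.polyfit(P[:,1 if swap else 0],P[:,0 if swap else 1],1);return a
L=[];Rr=[];Re=[];F=[]
for r in range(250,320):
    c=np.where(k[r])[0];L.append(wz(w,[c.min(),r],.14)[:2]);Rr.append(wz(w,[c.max(),r],.14)[:2])
for c in range(290,350):
    r=np.where(k[:,c])[0];Re.append(wz(w,[c,r.max()],.14)[:2]);F.append(wz(w,[c,r.min()],.14)[:2])
for nm,P,sw in(("L",L,0),("R",Rr,0),("rear",Re,1),("front",F,1)):
    a=fit(P,sw);print(nm,"yaw",a[0]*(-1 if sw else 1),np.mean(P,0))
r=[wz(w,p,.0) for p in([281,216],[432,211])];d=r[1]-r[0];print("base",np.arctan2(-d[0],d[1]),r,np.linalg.norm(d))
a=((im[...,0]>120)&(im[...,1]<70)&(im[...,2]<70));ys,xs=np.where(a[150:200,330:390]);print("red",xs.mean()+330,ys.mean()+150,wz(w,[xs.mean()+330,ys.mean()+150],.094), ys.min()+150,ys.max()+150)
E
```

```text
L yaw 0.20441196597592154 [0.569  0.0907]
R yaw 0.18164956296929555 [0.5582 0.1733]
rear yaw 0.19804339096477766 [0.6162 0.1399]
front yaw 0.17018333002700173 [0.5075 0.1255]
base 0.17034701620829384 [array([0.5237, 0.0723, 0.    ]), array([0.4862, 0.2904, 0.    ])] 0.22123672561391233
red 358.3921568627451 172.7156862745098 [0.4392 0.1617 0.094 ] 167 179
```

```bash
cat >> h.py <<'E'
TH=.183; U=np.array([np.cos(TH),np.sin(TH),0]); V=np.array([-np.sin(TH),np.cos(TH),0]); Z=np.array([0,0,1.])
HINGE=np.array([.617,.139,.102]); DET=HINGE-.05*U-.102*Z
E
python3 - <<'E'
from h import *
np.set_printoptions(precision=4,suppress=True)
fingers.close(10)
H=np.array([.4395,.162,.08])
print("slide in unit",[(H-DET)@a for a in(U,V)])
p=H-.05*U
env.goto(p+[0,0,.12],down(TH)); env.movel(p,speed=.2)
f0=np.array(sensors.current_force())
hit=env.movel(p+.11*U,speed=.05,max_force=9)
x=np.array(sensors.current_position());print(hit,x,"travel",(x-p)@U,"unit x",(x-DET)@U,"F",np.array(sensors.current_force())-f0,sensors.current_time_s())
c=optics.capture("wrist");save("w2.png",c["image"])
for n in("scene","top"):
    c=optics.capture(n);print(n,[(d["point"],d["conf"]) for d in pinpoint(c,"slide_handle")])
    if n=="scene": save("s2.png",cv2.resize(c["image"][140:240,200:330],None,fx=5,fy=5,interpolation=cv2.INTER_CUBIC))
E
```

```text
slide in unit [np.float64(-0.1203505897482603), np.float64(0.05491745234822827)]
True [0.4555 0.1647 0.079 ] travel 0.06617877545401583 unit x -0.10417181429424448 F [-3.0327 -1.5063  1.3843] 8.9083
scene [([245.7, 191.0], 0.63)]
top [([358.4, 206.6], 0.23)]
```

View pics/s2.png

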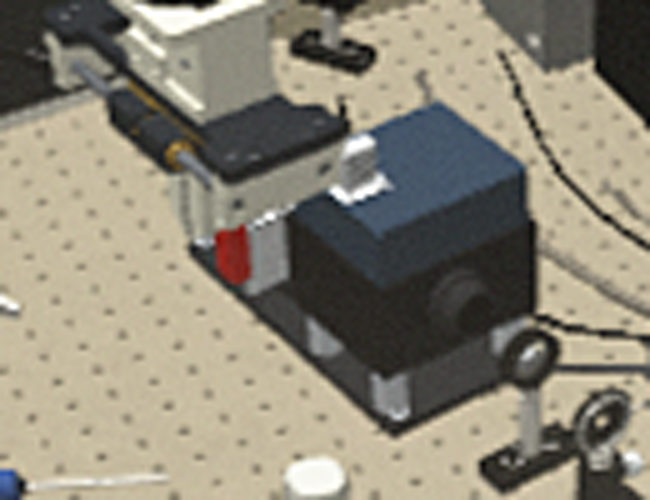

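The fingers have pushed the red handle (230,255) in close to the block, and the hood is still shut. I'll push harder to check that it has reached the stop.

```bash
python3 - <<'E'
from h import *
np.set_printoptions(precision=4,suppress=True)
x0=np.array(sensors.current_position())
hit=env.movel(x0+.03*U,speed=.03,max_force=15)
x=np.array(sensors.current_position());print(hit,(x-x0)@U,(x-DET)@U,sensors.current_force(),sensors.current_torque())
env.dwell(.3);x=np.array(sensors.current_position());print((x-x0)@U,sensors.current_force())
env.movel(x-.04*U,speed=.15)
w=optics.capture("wrist");im=w["image"]
a=((im[...,0]>110)&(im[...,1]<70)&(im[...,2]<70));ys,xs=np.where(a);print(len(xs))
for c in(w,):
  for d in pinpoint(c,"slide_handle")[:2]:
    X=wz(c,d["point"],.08);print(d,X,(X-DET)@U,(X-DET)@V)
env.movel(np.array(sensors.current_position())+[0,0,.12],speed=.2)
s=optics.capture("scene");i=s["image"].astype(int);m=((i[...,0]>120)&(i[...,1]<70)&(i[...,2]<70));ys,xs=np.where(m[175:215,220:270])
print("red",xs.mean()+220,ys.mean()+175,len(xs))
a=[xs.mean()+220,ys.mean()+175];X=onz(s,a,.085);print((X-DET)@U,(X-DET)@V,sensors.current_time_s())
w=optics.capture("wrist")
for l,z in(("slide_handle",.085),("hood_handle",.154)):
  for d in pinpoint(w,l)[:2]:
    X=wz(w,d["point"],z);print(l,d["conf"],X,(X-DET)@U,(X-DET)@V)
E
```

```text
True -0.0004009847472092158 -0.10455252473571108 [-0.8785  0.8738  0.423 ] [-0.0139  0.3707  0.0513]
-0.0005726015352269373 [0.4761 0.4866 0.3599]
136
{'point': [320.7, 379.3], 'conf': 0.63} [0.4813 0.1711 0.08  ] -0.07760769212367016 0.05621408938514333
red 245.95714285714286 188.6142857142857 70
-0.07973842091167878 0.06527280549631194 11.15
slide_handle 0.48 [0.4753 0.1708 0.085 ] -0.08352163253635579 0.057089832372963986
```

Slide is home: the handle reads x = -83.5 mm, as predicted, and it didn't move under a second push. Next, the hood.

```bash
cat > hood.py <<'E'
from h import *
np.set_printoptions(precision=3,suppress=True)
def pose(ph,k=.22,h=.059):
    r=np.array([-.087*np.cos(ph)+h*np.sin(ph), .087*np.sin(ph)+h*np.cos(ph)]);t=k*ph
    g=HINGE+r[0]*U+r[1]*Z
    return g+.019*(-np.sin(t)*U-np.cos(t)*Z),down(TH,t)
if __name__=="__main__":
    fingers.open_jaws()
    p,q=pose(0);p=p+.001*Z
    env.goto(p+.08*Z,q)
    w=optics.capture("wrist")
    for d in pinpoint(w,"hood_handle")[:2]:
        X=wz(w,d["point"],.154);print(d["conf"],X,(X-DET)@U,(X-DET)@V)
    print("down hit",env.movel(p,speed=.1,max_force=8))
    fingers.close(12);print("gap",sensors.current_finger_gap(),sensors.current_position())
    for ph in np.arange(.1,1.66,.155):
        p,q=pose(ph)
        try: hit=env.movel(p,ori=q,speed=.08,max_force=25)
        except env.Unreachable: print("unreach",ph);break
        print(round(ph,2),hit,sensors.current_finger_gap(),np.array(sensors.current_force()))
        if hit: break
    print(sensors.current_time_s())
    s=optics.capture("scene");save("s3.png",cv2.resize(s["image"][110:250,190:370],None,fx=4,fy=4,interpolation=cv2.INTER_CUBIC))
E
python3 hood.py
```

```text
0.89 [0.531 0.124 0.154] -0.03697262352433874 0.000806873257979528
down hit False
gap 0.0006739408047511245 [0.531 0.123 0.143]
0.1 False 0.0006230668744681067 [ 0.098  0.789 -1.117]
0.26 False 0.000258939531746811 [ 0.462 -0.18   0.041]
0.41 False 0.00030454249681951596 [ 0.199 -0.353  0.259]
0.56 False 0.00040332702930684377 [-0.199  0.61  -0.432]
0.72 False 0.0005741804237104166 [-0.466  0.033  0.369]
0.88 False 0.0002605559993505047 [-0.179  0.095 -0.019]
1.03 False 0.00032828422024090134 [-0.024  0.672  0.123]
1.18 False 0.0006238705739457591 [-0.957 -0.475  0.062]
1.34 False 0.0007435706526354384 [-0.193 -0.583 -0.272]
1.5 False 0.0006486711322245535 [-0.537 -0.067  0.072]
1.65 False 0.00044870027049442835 [1.244 0.231 0.706]
19.525
```

View pics/s3.png

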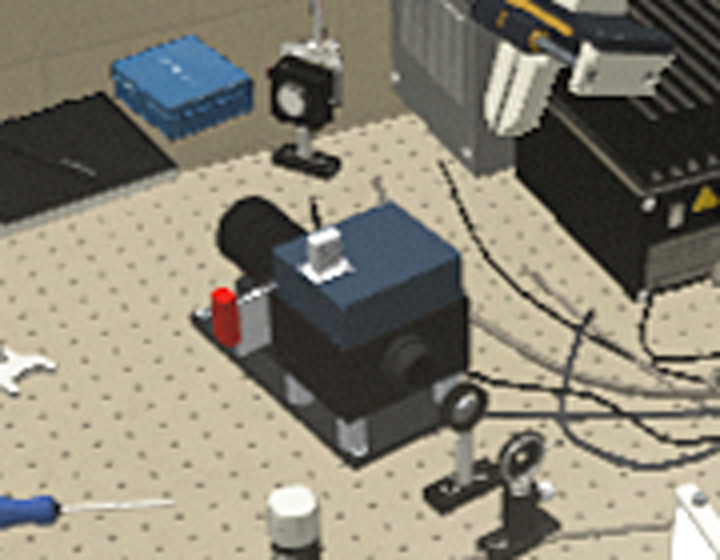

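The hood is still shut and the fin is still at crop (323,250). The pinch missed, with the gap going to 0. I'll compare the TCP with the scene picture to find out why.

```bash
python3 - <<'E'
from h import *
from hood import pose
np.set_printoptions(precision=3,suppress=True)
s=optics.capture("scene");t=optics.capture("top")
x=sensors.current_position();print("tcp",x,proj(s,x),proj(t,x))
F=HINGE-.087*U+.052*Z;print("fin",F,proj(s,F),proj(t,F),pinpoint(s,"hood_handle")[:1],pinpoint(t,"hood_handle")[:1])
a=pinpoint(s,"hood_handle");b=pinpoint(t,"hood_handle")
if a and b: print(tri([ray(s,a[0]["point"]),ray(t,b[0]["point"])]))
fingers.open_jaws();print("gap",sensors.current_finger_gap())
p,q=pose(0);env.goto(p+.08*Z,q);env.movel(p+.001*Z,speed=.15,max_force=8)
s=optics.capture("scene");x=sensors.current_position();print(x,proj(s,x),sensors.current_time_s())
save("s4.png",np.hstack([cv2.resize(s["image"][130:220,220:320],None,fx=4,fy=4,interpolation=cv2.INTER_CUBIC),cv2.resize(optics.capture("wrist")["image"][240:,160:480],(400,360))]))
E
```

```text
tcp [0.675 0.15  0.167] [np.float64(312.28487895973643), np.float64(152.36501992257962)] [np.float64(232.6635924258344), np.float64(179.7968420454357)]
fin [0.531 0.123 0.154] [np.float64(270.2130902469162), np.float64(173.9393028672705)] [np.float64(240.14340080785797), np.float64(225.84262120470282)] [{'point': [267.8, 170.8], 'conf': 0.64}] [{'point': [239.7, 228.7], 'conf': 0.89}]
(array([0.522, 0.121, 0.168]), np.float64(0.0019463245822757445))
gap 0.09181755049406819
[0.533 0.123 0.144] [np.float64(270.71586230589963), np.float64(176.9310080607316)] 22.85
```

View pics/s4.png

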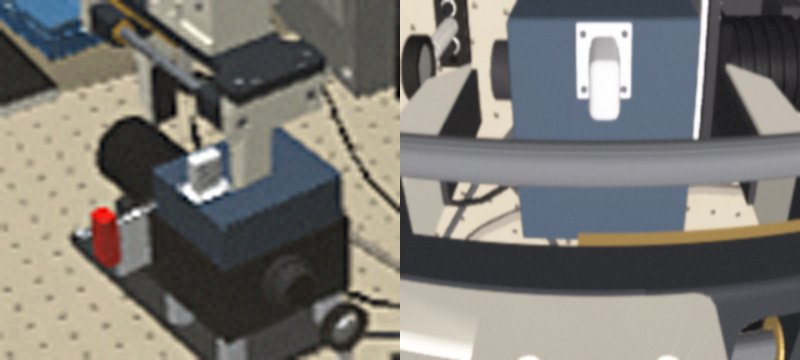

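The near fingertip shows at crop (250,185), i.e. scene (282,176), above and behind where the reported TCP should put it. It looks as if the fingers are higher than reported. I'll measure the offset with existing pictures before moving.

```bash
python3 - <<'E'
from h import *
np.set_printoptions(precision=4,suppress=True)
s=optics.capture("scene");t=optics.capture("top")
x=np.array(sensors.current_position());print(x,sensors.current_tcp_rot(),down(TH),sensors.current_joint_pos())
for n,X in(("tcp",x),("near inner",x-.046*V),("near outer",x-.065*V),("+10U",x-.055*V+.01*U),("-10U",x-.055*V-.01*U),("up30",x-.055*V+.03*Z)):
    print(n,np.round(proj(s,X),1),np.round(proj(t,X),1))
print("start tcp",proj(s,[.233,.58,.196]))
a=cv2.resize(s["image"][135:215,225:325],(400,320),interpolation=cv2.INTER_CUBIC)
b=cv2.resize(cv2.cvtColor(cv2.imread("pics/scene0.png"),cv2.COLOR_BGR2RGB)[40:120,70:170],(400,320),interpolation=cv2.INTER_CUBIC)
for im,o,pts in((a,(225,135),[x,x-.046*V,x-.065*V,x-.065*V+.03*Z]),(b,(70,40),[[.233,.58,.196]])):
    for i,X in enumerate(pts):
        p=(np.array(proj(s,X))-o)*4;cv2.circle(im,tuple(p.astype(int)),3,[(255,0,0),(0,255,0),(255,255,0),(255,0,255)][i],-1)
save("chk.png",np.hstack([a,b]))
E
```

```text
[0.5322 0.1234 0.1439] [ 0.0008 -0.0913  0.9958  0.0002] [np.float64(0.0), np.float64(-0.0913723766239568), np.float64(0.9958167947921394), np.float64(0.0)] [-0.5546  0.3618  0.3034  1.8542 -0.1312  0.9433  1.5612]
tcp [270.6 176.9] [240.6 226.1]
near inner [280.3 184.7] [255.2 223.7]
near outer [284.4 188.1] [261.2 222.6]
+10U [285.2 185. ] [257.6 220.1]
-10U [279.2 187.6] [258.5 226.3]
up30 [281.9 177.1] [256.8 221.5]
start tcp [np.float64(119.190820788449), np.float64(110.77384358018963)]
```

View pics/chk.png

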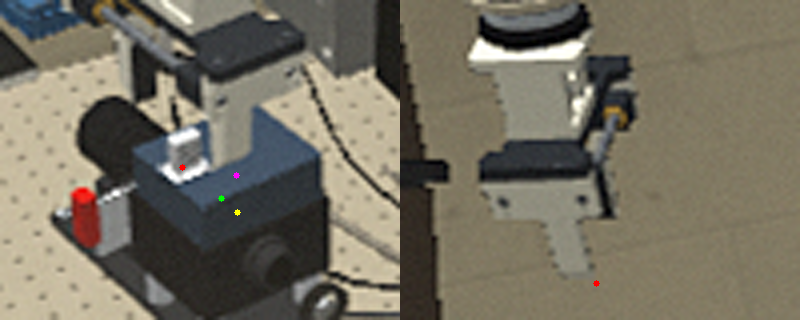

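In both pictures the fingertips sit about 30–35 mm above the reported TCP. That explains the missed pinch, because the fin's top is 25 mm above the reported tip height. I'll go lower under a force guard and pinch again, checking the gap.

```bash
cat > hood2.py <<'E'
from h import *
np.set_printoptions(precision=3,suppress=True)
F=lambda ph: HINGE+(-.087*np.cos(ph)+.052*np.sin(ph))*U+(.087*np.sin(ph)+.052*np.cos(ph))*Z
x=np.array(sensors.current_position())
p=F(0);p[2]=.115
print("hit",env.movel(p,speed=.05,max_force=5),sensors.current_position())
fingers.close(12);g=sensors.current_finger_gap();print("gap",g)
if .008<g<.02:
    off=p-F(0);f0=np.array(sensors.current_force())
    for ph in np.arange(.1,1.68,.155):
        hit=env.movel(F(ph)+off,speed=.08,max_force=25)
        print(round(ph,2),hit,sensors.current_finger_gap(),np.array(sensors.current_force())-f0)
        if hit or sensors.current_finger_gap()<.005: break
print(sensors.current_time_s())
s=optics.capture("scene");save("s5.png",np.hstack([cv2.resize(s["image"][125:225,225:335],(440,400),interpolation=cv2.INTER_CUBIC),cv2.resize(optics.capture("wrist")["image"][200:,140:460],(360,315))[:400] if 0 else cv2.resize(optics.capture("wrist")["image"][:,80:512],(360,400))]))
E
python3 hood2.py
```

```text
hit False [0.531 0.123 0.115]
gap 0.01163371221169349
0.1 False 0.011553486733298665 [ 0.225 -1.087  3.696]
0.26 False 0.012078993220320326 [-0.582 -2.192  3.567]
0.41 False 0.012078849295409234 [-0.131 -1.444  3.678]
0.56 False 0.011770526127039996 [ 1.952 -1.764  3.266]
0.72 False 0.012010822529804477 [ 1.675 -1.136  1.261]
0.88 False 0.011790282890840501 [ 1.921 -1.82   1.205]
1.03 False 0.011933937134983197 [ 2.897 -0.848  0.381]
1.18 False 0.011836190546916425 [ 2.506 -0.829  1.183]
1.34 False 0.011817646572006799 [ 4.186 -0.905  1.257]
1.5 False 0.01195496598478827 [ 3.45  -1.458  1.424]
1.65 False 0.01184131604631401 [ 4.637 -0.626  0.705]
28.6917
```

View pics/s5.png

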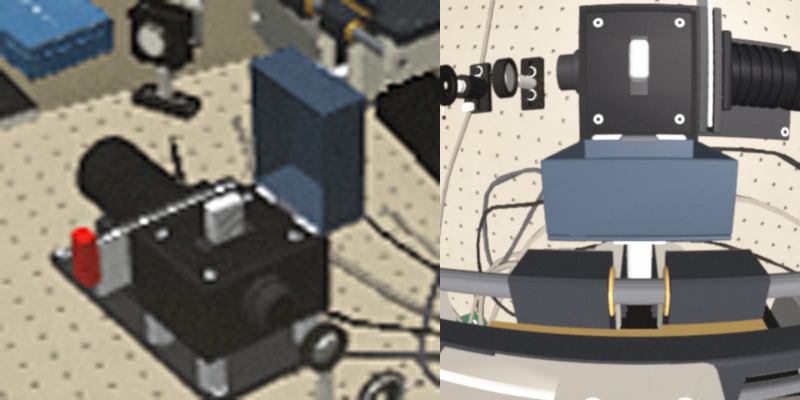

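The hood now stands open with the aluminium tab visible at crop (224,218), i.e. scene (281,179), and the slide still home. I'll release the fin, go over the tab and locate it with the wrist camera.

```bash
python3 - <<'E'
from h import *
np.set_printoptions(precision=4,suppress=True)
fingers.open_jaws()
x=np.array(sensors.current_position())
env.movel(x+[0,0,.06],speed=.25)
p=DET+.16*Z; env.movel(p,speed=.25)
w=optics.capture("wrist");s=optics.capture("scene");t=optics.capture("top")
for c,f in((w,wz),(s,onz),(t,onz)):
    for d in pinpoint(c,"filter_tab")[:1]:
        X=f(c,d["point"],.12);print(d["point"],round(d["conf"],2),X,(X-DET)@U,(X-DET)@V)
print(sensors.current_force(),sensors.current_time_s())
E
```

```text
[324.2, 250.3] 0.93 [0.5627 0.1331 0.12  ] -0.004434817890498717 0.004081166311466568
[281.2, 178.5] 0.62 [0.5686 0.1343 0.12  ] 0.001567312047457036 0.0041777202568649705
[238.1, 215.8] 0.48 [0.5696 0.1367 0.12  ] 0.0029616813508549734 0.006346368278446686
[ 0.4612 -0.0067 -0.1536] 31.425
```

```bash
python3 - <<'E'
from h import *
np.set_printoptions(precision=4,suppress=True)
T=DET+.0035*V
env.movel(T+.10*Z,speed=.2)
hit=env.movel(T+.062*Z,speed=.03,max_force=4)
x=np.array(sensors.current_position());print("contact",hit,x[2],sensors.current_force())
up=x.copy(); up[2]=min(max(x[2]+.008,.072),.082)
env.movel(up,speed=.08)
f0=np.array(sensors.current_force());fingers.close(20)
print("gap",sensors.current_finger_gap(),np.array(sensors.current_force())-f0,up[2],sensors.current_time_s())
E
```

```text
contact True 0.07181696984303343 [-2.218   0.0495  8.0532]
gap 0.011629689987948905 [ 0.5084 -0.586  -0.158 ] 0.07981696984303344 34.2417
```

The contact height confirms a 30 mm TCP bias, and the tab is gripped with an 11.6 mm gap. Lifting straight up.

```bash
python3 - <<'E'
from h import *
np.set_printoptions(precision=4,suppress=True)
x=np.array(sensors.current_position())
print(env.movel(x+.055*Z,speed=.08,max_force=20),sensors.current_force(),sensors.current_finger_gap())
env.movel(x+.115*Z,speed=.15); env.dwell(.15)
g=sensors.current_finger_gap();print("gap",g,sensors.current_grip_force(),sensors.current_time_s())
s=optics.capture("scene");t=optics.capture("top");pos=np.array(sensors.current_position())
P=[]
for l in("filter_tab","filter_glass"):
    for n,c in(("s",s),("t",t)): print(l,n,[(d["point"],round(d["conf"],2)) for d in pinpoint(c,l)[:2]])
print(pos, "exp tab px",proj(s,pos+.040*Z),"exp glass px",proj(s,pos+.001*Z))
# panel, arm out of the way
for l in("panel_centre",):
    A=[d["point"] for d in pinpoint(s,l)];B=[d["point"] for d in pinpoint(t,l)];print(A,B)
    for a in A:
        for b in B:
            X,e=tri([ray(s,a),ray(t,b)])
            if e<.01: print(X,e)
th=-.1
for sg in(1,-1):
    print(sg,env.solve_ik([.56,-.25,.084],down(th+sg*np.pi/2)),env.solve_ik([.56,-.25,.2],down(th+sg*np.pi/2)))
print(sensors.current_joint_pos())
save("s6.png",np.hstack([cv2.resize(s["image"][115:235,215:315],(400,480),interpolation=cv2.INTER_CUBIC),cv2.resize(s["image"][220:320,335:415],(384,480),interpolation=cv2.INTER_CUBIC)]))
E
```

```text
False [-0.1254 -0.151  -0.3365] 0.011701673020535172
gap 0.011915787559577038 19.999835193157196 35.7833
filter_tab s [([282.3, 145.2], 0.62)]
filter_tab t []
filter_glass s [([279.7, 154.6], 0.55)]
filter_glass t []
[0.5664 0.1332 0.1938] exp tab px [np.float64(279.3788160843932), np.float64(143.94027951005074)] exp glass px [np.float64(279.83591527810427), np.float64(156.34454783128308)]
[[425.6, 396.2], [365.8, 266.8]] [[360.1, 206.5], [468.5, 231.9]]
[ 0.53   -0.6027  0.0919] 0.0001148145711981235
[ 0.6102 -0.2535  0.0946] 0.0008291372135834198
1 [-0.3439  0.7993  1.1474  1.7863 -0.8133  1.1187 -2.1559] [-0.3643  0.631   1.1551  1.6545 -0.6025  1.261  -2.3286]
-1 [-0.1518  0.6168  0.7413  1.7721 -0.5005  0.9507  0.6974] [-0.2075  0.4994  0.8207  1.6434 -0.3902  1.1709  0.6069]
[-0.5525  0.3718  0.316   1.7    -0.1275  1.0915  1.5562]
```

View pics/s6.png

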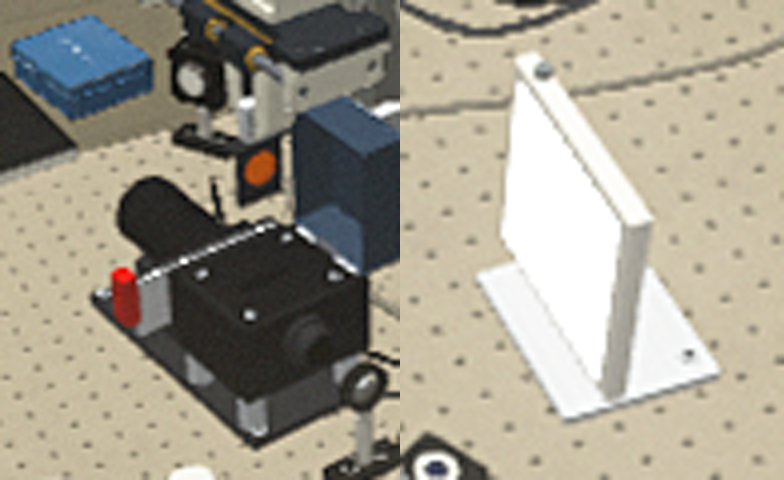

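The filter is out: glass at crop (260,168), i.e. scene (280,157), matching the prediction. Next I'll fit the panel from its front corners, then place the filter.

```bash
python3 - <<'E'
from h import *
np.set_printoptions(precision=4,suppress=True)
s=optics.capture("scene");t=optics.capture("top")
a=onz(s,[359,234.2],.15);b=onz(s,[381.2,266.9],.15);d=a-b
print("scene top edge",a,b,np.linalg.norm(d),"yaw",np.arctan2(-d[0],d[1]))
o=lambda x,y:[180+x/3.6,150+y/3.6]
# top view crop: rear-left bar end, bar right, foot front corners
for z,p,q in((.15,(583,170),(726,184)),(.004,(585,226),(698,238)),(.004,(594,137),(706,148))):
    A=onz(t,o(*p),z);B=onz(t,o(*q),z);d=A-B;print(z,A,B,(A+B)/2,np.linalg.norm(d),np.arctan2(-d[0],d[1]))
print(sensors.current_time_s())
E
```

```text
scene top edge [ 0.6217 -0.1972  0.15  ] [ 0.6086 -0.3153  0.15  ] 0.11886245763417534 yaw -0.11102424880761531
0.15 [ 0.6267 -0.1923  0.15  ] [ 0.6156 -0.317   0.15  ] [ 0.6211 -0.2547  0.15  ] 0.1251677901171243 -0.08918346635575929
0.004 [ 0.6061 -0.1993  0.004 ] [ 0.5957 -0.3066  0.004 ] [ 0.6009 -0.2529  0.004 ] 0.10777068505195439 -0.09711296422205148
0.004 [ 0.693  -0.2075  0.004 ] [ 0.6834 -0.3147  0.004 ] [ 0.6882 -0.2611  0.004 ] 0.10759378812701303 -0.08977167681365247
36.2833
```

```bash
python3 - <<'E'
from h import *
np.set_printoptions(precision=4,suppress=True)
ty=-.095;C=np.array([.615,-.2545,0]);n=-np.array([np.cos(ty),np.sin(ty),0])
q=down(ty-np.pi/2)
env.goto(C+.11*n+.21*Z,q);print(sensors.current_time_s(),sensors.current_finger_gap())
env.movel(C+.11*n+.084*Z,speed=.12,max_force=15)
env.movel(C+.065*n+.084*Z,speed=.08,max_force=8);env.dwell(.5)
x=np.array(sensors.current_position());print(x,sensors.current_finger_gap(),sensors.current_grip_force(),sensors.current_force(),sensors.current_time_s())
s=optics.capture("scene");t=optics.capture("top")
A=pinpoint(s,"filter_glass")[:1];B=pinpoint(t,"filter_glass")[:1];print(A,B,proj(s,x))
A=pinpoint(s,"filter_tab")[:1];print(A,proj(s,x+.04*Z))
save("s7.png",cv2.resize(s["image"][140:340,220:440],(770,595) if 0 else (660,600),interpolation=cv2.INTER_CUBIC))
E
```

```text
37.7083 0.011922650255276076
[ 0.5502 -0.2483  0.084 ] 0.011544119952721693 19.999889731407166 [ 1.0393 -0.2156 -1.0733] 40.125
[{'point': [341.5, 274.9], 'conf': 0.5}] [] [np.float64(342.4558117711088), np.float64(276.66018928753243)]
[{'point': [344.5, 265.0], 'conf': 0.65}] [np.float64(343.27930648057645), np.float64(264.6622433889993)]
```

View pics/s7.png

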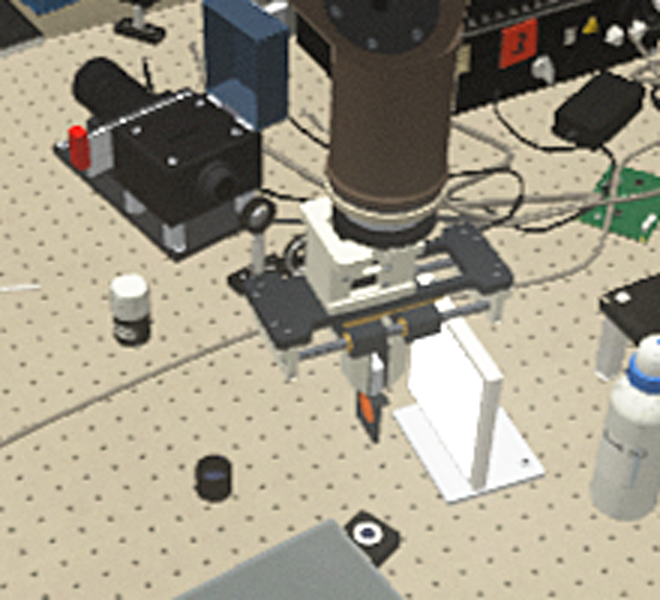

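The filter hangs upright in front of the panel, glass at crop (368,405), square to the lit face and clear of it. The hood is open, the slide is home and the bystanders haven't moved.

```bash
python3 -c "
from cell import job
print(job.finish_job())"
```

```text
the job is handed in; nothing more can be done
None
```

I handed the job in at about 40 s with the dark slide home, the hood open and the filter held still and upright about 6.5 cm before the middle of the lit panel; no verdict was returned.

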